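# Put four LED heat sinks back on their own mounting plates

### The job

The four LED heat sinks on this test bench stand on one another's mounting plates: change them over so that each stands upright on the plate of its own shape (round on round, square on square, long on long, cross on cross), in the middle of it and turned in line with it. A plate has room for only one, so use the cork board as the free spot on the way, never the bare bench. Set the heat sinks down rather than dropping or tipping them, and leave the multimeter where it is.

Things in the scene. Friction and masses are not known exactly. Their poses are not given: they have to be found in the camera images.
- round_sink_mid (a point): Round LED heat sink: loose, upright, black finned cylinder 54 mm across and 50 mm tall. Grip it across its diameter. On its top is a small white disc with a yellow LED dot. The point is its centre, 25 mm above its underside; z is up. At the start it stands on a mounting plate of another shape. 0.1 to 0.3 kg.
- square_sink_mid (a point): Square LED heat sink: loose, upright, black finned block 46 x 46 mm seen from above and 50 mm tall. Its x and y axes are square to its sides. Grip it across two opposite sides. On its top is a small white disc with a yellow LED dot. The point is its centre, 25 mm above its underside; z is up. At the start it stands on a mounting plate of another shape. 0.1 to 0.3 kg.
- long_sink_mid (a point): Long LED heat sink: loose, upright, black finned block 34 mm (its x) by 84 mm (its y) seen from above and 50 mm tall. Grip it across its 34 mm width, fingers closing along its x. On its top is a small white disc with a yellow LED dot. The point is its centre, 25 mm above its underside; z is up. At the start it stands on a mounting plate of another shape. 0.1 to 0.3 kg.
- cross_sink_mid (a point): Cross LED heat sink: loose, upright, black finned plus-sign seen from above, 50 mm tall: two crossing bars, each 56 mm long and 24 mm wide, one along its x and one along its y. Grip it across the two opposite ends of one bar (56 mm apart). On its top is a small white disc with a yellow LED dot. The point is its centre, 25 mm above its underside; z is up. At the start it stands on a mounting plate of another shape. 0.1 to 0.3 kg.
- round_plate: Round mounting plate: fixed, flat aluminium disc 112 mm across, 10 mm thick, with four dark screw heads. Its origin is the centre of its underside, on the bench top; its upper face is 10 mm higher. At the start a heat sink of another shape stands on it.
- square_plate: Square mounting plate: fixed, flat aluminium 104 x 104 mm square, sides along its x and y, 10 mm thick, with four dark screw heads. Its origin is the centre of its underside, on the bench top; its upper face is 10 mm higher. At the start a heat sink of another shape stands on it.
- long_plate: Long mounting plate: fixed, flat aluminium oblong 72 mm (its x) by 132 mm (its y), 10 mm thick, with four dark screw heads. Its origin is the centre of its underside, on the bench top; its upper face is 10 mm higher. At the start a heat sink of another shape stands on it.
- cross_plate: Cross mounting plate: fixed, flat aluminium plus-sign, two crossing bars each 126 mm long and 56 mm wide, along its x and y, 10 mm thick, with four dark screw heads. Its origin is the centre of its underside, on the bench top; its upper face is 10 mm higher. At the start a heat sink of another shape stands on it.
- cork_board: Cork board: fixed plain brown oblong, 95 mm (its x) by 125 mm (its y), 10 mm thick, empty at the start: the free spot for parking one heat sink. Its origin is the centre of its underside, on the bench top.
- multimeter: Hand-held multimeter, a bystander, lying face up on the bench to the robot's right: 175 mm (its x) by 85 mm (its y), 36 mm thick (45 mm at the knob), black rubber case with a cream face. Its origin is the centre of its underside.
There are look-alikes about, which are no part of the job. Leave any pink or turquoise look-alike of the part that bears cross_sink_mid alone.

How it is judged:
By the outcome, as a careful person would: the job done as asked, in the order asked, and still so for the second after the job is handed in, with the robot touching nothing.
It also fails if it takes over 128 s, if anything falls off the work surface, if the arm or the gripper's body presses on something with over 40 N, if the wrist force passes 120 N, or if a joint passes its speed limit or range.

### The arm

A 6-joint arm with a two-finger parallel gripper is mounted at the origin on the work surface. World frame = base frame: x ahead of the robot, y to its left, z up, the work surface at z = 0. Lengths are in m, angles in rad, forces in N, time in s.
With the tool pointing down it reaches from about 0.3 to 0.875 m from the base axis. Payload 6.4 kg.
Tool frame: the origin (TCP) lies where the fingers leave the gripper's body, on its centre line; the fingertips stand 73 mm ahead of it and the grasp point (between the pads) lies 54 mm ahead of it; z points along the fingers, y is the line along which they close (so a half turn about z gives the same grasp; the last joint's range is limited). The gripper opens to 85 mm and grips with 20 to 120 N. Pads are 22 mm wide; open, the fingers measure 114 mm over their backs; the gripper's body (76 mm by 85 mm) begins 54 mm behind the grasp point. The pads swing forward as they close: fully open they stand 13 mm farther back than shut.
Start: joints at [-1.554, 0.181, 1.607, -0, 1.354, -0.206], TCP at [0.127, -0.561, 0.304] pointing down, gripper open.
Joint ranges: [-2.99, 2.99], [-0.89, 2.07], [0.3, 2.58], [-1.14, 4.28], [0, 2.63], [-3.12, 3.12]. Speed limits (rad/s): [2.57, 2.57, 3.01, 3.14, 3.14, 3.14].

### API

Orientations are given as a unit quaternion [w, x, y, z].
In Python, from bench import ctrl gives the robot as it stands.
- The arm moves only by the tool carry_out, never from a script. Its argument "steps" is one flat list of numbers, 7 for each row, row after row: the shift along the tool's x, y, z in m, then the turn, a rotation vector about the tool's x, y, z in rad, then the opening, from 0 (shut) to 1 (fully open). In form: [dx, dy, dz, wx, wy, wz, claw, dx, dy, dz, wx, wy, wz, claw, ...]. A call has 1 to 20 rows; each row is the pose to reach, as a shift and turn from the pose commanded when the call began, along the tool's axes at that moment; what a row does not reach only later rows make up. A row lasts 1/10 s, in which the tool goes at most 50 mm and 8.59 degrees, less where a joint would pass 70% of its speed; a pose out of reach is approached as far as the arm can. A call with a gripper value outside its range is refused whole. The fingers move at their own pace and stop on an object; the grip force is fixed at half the most. Time passes only in rows, so rows that repeat a pose let the fingers close. It gives the time, the measured TCP pose, the force, the opening and the grip force at its end, in the units of the state.
- ctrl.get_obs(): the state, without advancing time (a new reading comes with each control period).
- ctrl.camera(name): name is "scene" or "side" or "wrist"; returns the picture (400x640x3 uint8, red, green, blue); there is no depth.
- ctrl.camera_params(name): a dict with "vertical_fov" (degrees; the focal length in pixels is half the picture's height over the tangent of half this angle, whatever the lens; pixels are square), "cx", "cy" (the principal point, pixels), "cam_to_world" (4x4, takes a point from camera to world coordinates); the wrist camera has in their place "hand_eye" (4x4, takes a point from camera to tool coordinates, whose origin is the TCP and whose axes are the flange's). Camera axes: x right, y down, z forward; pixel columns grow to the right and rows downward; lengths in m; the calibration is good to about 2 mm. A picture is of the moment at which its call begins: read the wrist's pose just before it. camera_params takes no time and is no camera call.
- ctrl.hand_in(): hands the job in; it is judged then, once.
The state is a dict: "time_s": time; "q": joint angles; "dq": joint speeds; "joint_efforts": joint torques, N m; "eef_pos": TCP position; "eef_rot": TCP orientation; "wrist_force": force on the tool from outside, world axes, zero at the start; "torque": the same for the moment, N m; "opening": opening from 0.0 (shut) to 1.0 (fully open); "grasp_force": force on a finger pad.
Only numpy, scipy, OpenCV 4.12 (cv2) and the standard library are available. Lean on these libraries where they do the work, as an engineer would, in place of code of your own. Each camera call takes 0.05 s, during which the arm holds its last target. There are 200 camera calls.

## Working session

There is one attempt and no reset: what is moved stays moved. The work goes in short steps, Python scripts to look and compute and a tool call to move; the robot and the scene stay as the last step left them, time stands still between calls to the robot, and variables do not carry over. Pictures are saved under pics/ and viewed, at most 14 in all, crops included, and the job is handed in when it is done.

Besides the shell and the picture viewer there is one more tool, called after "Emit:" as a command line: name --argument value ..., lists and objects as JSON in quotes. carry_out: Moves the arm, as the interface text tells. Its arguments: {"type":"object","properties":{"steps":{"type":"array"}},"required":["steps"]}

```bash
ls; mkdir -p pics
python3 - <<'E'
from bench import ctrl
import cv2,numpy as np
np.set_printoptions(precision=4,suppress=True)
o=ctrl.get_obs();print(o)
for n in("scene","side","wrist"):
    im=ctrl.camera(n);cv2.imwrite(f"pics/{n}0.png",im[:,:,::-1]);print(n,ctrl.camera_params(n))
E
```

```text
pics
{'time_s': 0.0, 'q': array([-1.5543,  0.1816,  1.608 ,  0.    ,  1.3538, -0.2063]), 'dq': array([-0.0015, -0.0017,  0.0007, -0.0003, -0.0014, -0.0013]), 'joint_efforts': array([  0.    , -44.4868, -35.134 ,  -0.0003,   0.0091,  -0.    ]), 'eef_pos': array([ 0.1271, -0.5603,  0.303 ]), 'eef_rot': array([-0.0009,  0.9938,  0.1112,  0.0001]), 'wrist_force': array([0.2312, 0.3326, 0.1245]), 'torque': array([0.0388, 0.0718, 0.048 ]), 'grasp_force': 0.0, 'opening': 0.9973857908797594}
scene {'vertical_fov': 57.082765788654264, 'cx': 319.40113046071923, 'cy': 197.67724087635733, 'cam_to_world': array([[-0.7277,  0.3852, -0.5675,  1.1876],
       [ 0.6856,  0.3858, -0.6173,  0.5431],
       [-0.0189, -0.8383, -0.5449,  0.6401],
       [ 0.    ,  0.    ,  0.    ,  1.    ]])}
side {'vertical_fov': 55.463100972688885, 'cx': 320.9177032084859, 'cy': 203.63466360198044, 'cam_to_world': array([[-0.9707, -0.1421,  0.1938,  0.4371],
       [-0.2391,  0.4905, -0.838 ,  0.6338],
       [ 0.024 , -0.8598, -0.5101,  0.4921],
       [ 0.    ,  0.    ,  0.    ,  1.    ]])}
wrist {'vertical_fov': 68.85728019052566, 'cx': 323.8620671782272, 'cy': 202.97695472996782, 'hand_eye': array([[ 0.0002, -0.9579, -0.287 ,  0.0728],
       [ 1.    , -0.0001,  0.001 ,  0.0007],
       [-0.001 , -0.287 ,  0.9579, -0.0695],
       [ 0.    ,  0.    ,  0.    ,  1.    ]])}
```

View pics/scene0.png

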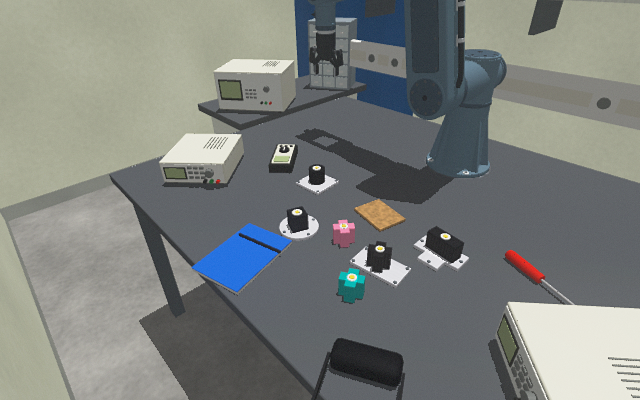

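View pics/side0.png

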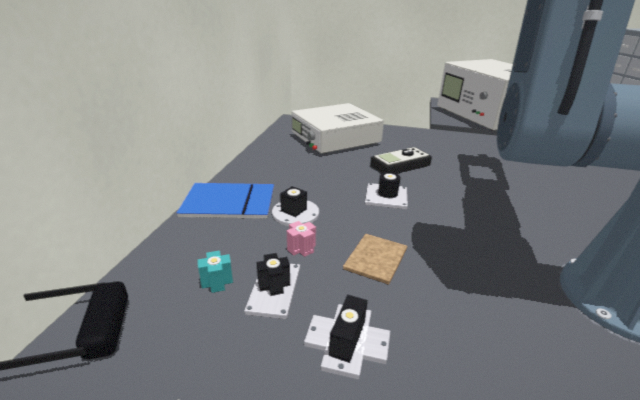

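View pics/wrist0.png

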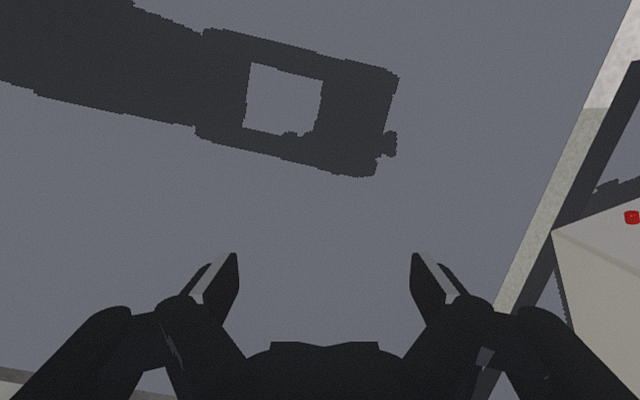

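The scene camera shows these black sinks: round on the square plate at (316,175), square on the round plate at (298,218), cross on the long plate at (378,255) and long on the cross plate at (445,243). The empty cork is at (380,213) and the multimeter at (284,157). The cross could be confused with the pink one at (343,232) or the turquoise one at (351,283). I choose the black one at (378,255), which stands on the long plate.

```bash
cat > h.py <<'E'
import numpy as np,cv2
from scipy.spatial.transform import Rotation as R
np.set_printoptions(precision=4,suppress=True)
def rot(o):
    w,x,y,z=o['eef_rot'];return R.from_quat([x,y,z,w])
def cam(ctrl,n,o=None):
    p=ctrl.camera_params(n);f=200/np.tan(np.radians(p['vertical_fov']/2))
    if n=='wrist':
        T=np.eye(4);T[:3,:3]=rot(o).as_matrix();T[:3,3]=o['eef_pos'];C=T@p['hand_eye']
    else: C=p['cam_to_world']
    return f,p['cx'],p['cy'],C
def toplane(c,uv,z):
    f,cx,cy,C=c;uv=np.atleast_2d(np.asarray(uv,float))
    d=np.c_[(uv[:,0]-cx)/f,(uv[:,1]-cy)/f,np.ones(len(uv))]@C[:3,:3].T
    return C[:3,3]+d*((z-C[2,3])/d[:,2])[:,None]
def proj(c,P):
    f,cx,cy,C=c;q=(np.atleast_2d(P)-C[:3,3])@C[:3,:3]
    return np.c_[f*q[:,0]/q[:,2]+cx,f*q[:,1]/q[:,2]+cy]
E
python3 - <<'E'
from bench import ctrl
from h import *
a=cam(ctrl,'scene');b=cam(ctrl,'side')
print(toplane(a,[(316,166),(298,211),(379,246),(446,233)],.06)[:,:2]);print(toplane(b,[(390,177),(294,192),(273,264),(349,316)],.06)[:,:2])
print(toplane(a,[(380,213),(284,152)],.01)[:,:2],toplane(b,[(376,257),(402,158)],.01)[:,:2])
print(toplane(a,[(343,225),(351,275)],.05)[:,:2])
E
```

```text
[[ 0.4584 -0.2635]
 [ 0.6712 -0.1069]
 [ 0.6281  0.1415]
 [ 0.4706  0.227 ]]
[[ 0.4638 -0.2543]
 [ 0.6746 -0.1103]
 [ 0.6324  0.1481]
 [ 0.4825  0.2309]]
[[ 0.4619  0.0153]
 [ 0.4049 -0.5067]] [[ 0.4627  0.016 ]
 [ 0.4419 -0.5032]]
[[0.6197 0.0147]
 [0.7394 0.1534]]
```

Emit:
carry_out --steps '[0.5, -0.287, 0, 0, 0, 0.223, 1, 0.5, -0.287, 0, 0, 0, 0.223, 1, 0.5, -0.287, 0, 0, 0, 0.223, 1, 0.5, -0.287, 0, 0, 0, 0.223, 1, 0.5, -0.287, 0, 0, 0, 0.223, 1, 0.5, -0.287, 0, 0, 0, 0.223, 1, 0.5, -0.287, 0, 0, 0, 0.223, 1, 0.5, -0.287, 0, 0, 0, 0.223, 1, 0.5, -0.287, 0, 0, 0, 0.223, 1, 0.5, -0.287, 0, 0, 0, 0.223, 1, 0.5, -0.287, 0, 0, 0, 0.223, 1, 0.5, -0.287, 0, 0, 0, 0.223, 1, 0.5, -0.287, 0, 0, 0, 0.223, 1, 0.5, -0.287, 0, 0, 0, 0.223, 1, 0.5, -0.287, 0, 0, 0, 0.223, 1]'

```text
time_s: 1.65
eef_pos: [0.5505, -0.1712, 0.3036]
eef_rot: [-0.0, 1.0, -0.001, -0.0]
wrist_force: [-0.0, -0.6, -0.1]
opening: 0.999
grasp_force: 0.0
```

```bash
cat > snap.py <<'E'
import sys,pickle
from bench import ctrl
from h import *
n=sys.argv[1];o=ctrl.get_obs();c=cam(ctrl,'wrist',o);im=ctrl.camera('wrist')[:,:,::-1]
cv2.imwrite(f"pics/{n}.png",im);pickle.dump(c,open(f"pics/{n}.pkl","wb"));print(o['time_s'],o['eef_pos'],rot(o).as_matrix(),o['q'])
E
python3 snap.py wA
```

```text
1.65 [ 0.5505 -0.1712  0.3036] [[ 1.     -0.0011 -0.0009]
 [-0.0011 -1.      0.    ]
 [-0.0009 -0.     -1.    ]] [-0.507   0.1849  1.6029 -0.0004  1.3546  1.065 ]
```

View pics/wA.png

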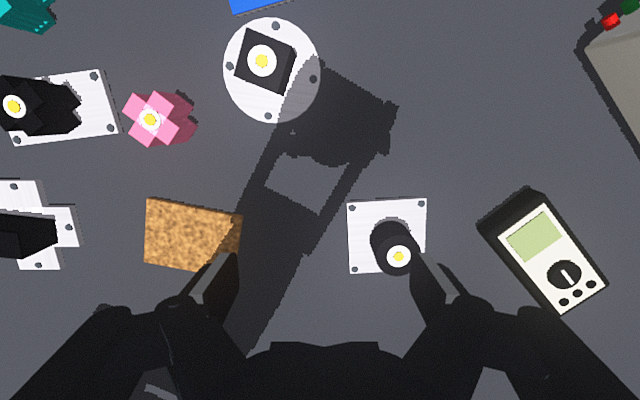

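The wrist view shows the square sink on the round plate at (262,60), the round sink on the square plate at (398,256), the cork at (193,235), and the multimeter at (548,250). The pink cross is at (150,119) and the black cross at (13,106).

Emit:
carry_out --steps '[-0.06, -0.34, 0, 0, 0, 0, 1, -0.06, -0.34, 0, 0, 0, 0, 1, -0.06, -0.34, 0, 0, 0, 0, 1, -0.06, -0.34, 0, 0, 0, 0, 1, -0.06, -0.34, 0, 0, 0, 0, 1, -0.06, -0.34, 0, 0, 0, 0, 1, -0.06, -0.34, 0, 0, 0, 0, 1, -0.06, -0.34, 0, 0, 0, 0, 1, -0.06, -0.34, 0, 0, 0, 0, 1, -0.06, -0.34, 0, 0, 0, 0, 1]'

```text
time_s: 2.7
eef_pos: [0.4917, 0.1681, 0.304]
eef_rot: [0.0, 1.0, -0.001, 0.0]
wrist_force: [-0.5, 0.5, 0.8]
opening: 0.999
grasp_force: 0.0
```

```bash
python3 snap.py wB
```

```text
2.7 [0.4917 0.1681 0.304 ] [[ 1.     -0.002   0.0002]
 [-0.002  -1.     -0.0005]
 [ 0.0002  0.0005 -1.    ]] [ 0.1009  0.0563  1.7447 -0.0005  1.3404  1.6739]
```

View pics/wB.png

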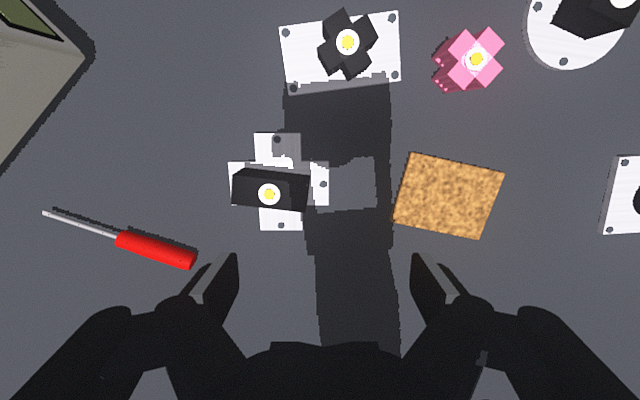

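wB shows the black cross on the long plate at (348,42), the long sink on the cross plate at (269,194), the cork at (449,196) and the pink cross at (476,58). Next I'll fit prism outlines to get the poses.

```bash
cat > fit.py <<'E'
from h import *
import pickle
from scipy.optimize import differential_evolution as DE
def rect(a,b): return np.array([[a,b],[-a,b],[-a,-b],[a,-b]])/2
def cross(L,w):
    a,b=L/2,w/2;return np.array([[a,b],[b,b],[b,a],[-b,a],[-b,b],[-a,b],[-a,-b],[-b,-b],[-b,-a],[b,-a],[b,-b],[a,-b]])
def circ(d): t=np.arange(40)*np.pi/20;return d/2*np.c_[np.cos(t),np.sin(t)]
S={'rs':circ(.054),'ss':rect(.046,.046),'ls':rect(.034,.084),'cs':cross(.056,.024),
 'rp':circ(.112),'sp':rect(.104,.104),'lp':rect(.072,.132),'cp':cross(.126,.056),'ck':rect(.095,.125)}
SYM={'rs':0,'rp':0,'ss':90,'sp':90,'cs':90,'cp':90,'ls':180,'lp':180,'ck':180}
def mask(c,s,p,z0,z1,shape,k,off):
    t=p[2];xy=S[s]@np.array([[np.cos(t),np.sin(t)],[-np.sin(t),np.cos(t)]])+p[:2]
    q=[(proj(c,np.c_[xy,np.full(len(xy),z)])-off)*k+(k-1)/2 for z in(z0,z1)]
    m=np.zeros(shape,np.uint8)
    for a in q: cv2.fillPoly(m,[np.round(a*16).astype(np.int32)],1,shift=4)
    for i in range(len(xy)):
        j=(i+1)%len(xy);cv2.fillConvexPoly(m,np.round(np.array([q[0][i],q[0][j],q[1][j],q[1][i]])*16).astype(np.int32),1,shift=4)
    return m
def fit(c,im,s,p0,z0,sign,ign=None,k=4,rng=.015,yr=None):
    # sign +1: brighter inside.  ign: list of (shape,pose,z0) prisms to leave out
    h=z0+(.05 if s[1]=='s' else .01);u=proj(c,[[*p0[:2],z0]])[0]
    r=75;x0,y0=np.maximum((u-r).astype(int),0);x1,y1=np.minimum((u+r).astype(int),[640,400])
    g=cv2.cvtColor(im[y0:y1,x0:x1],cv2.COLOR_BGR2GRAY) if s!='ck' else cv2.cvtColor(im[y0:y1,x0:x1],cv2.COLOR_BGR2HSV)[:,:,1]
    g=np.minimum(cv2.resize(g,None,fx=k,fy=k,interpolation=cv2.INTER_CUBIC),200 if sign>0 else 120).astype(float);off=np.array([x0,y0])
    keep=np.ones(g.shape,np.uint8)
    for a in ign or []: keep&=1-cv2.dilate(mask(c,a[0],a[1],a[2],a[2]+.05,g.shape,k,off),np.ones((9,9)))
    K=cv2.getStructuringElement(cv2.MORPH_ELLIPSE,(4*k+1,4*k+1))
    def cost(p):
        m=mask(c,s,p,z0,h,g.shape,k,off);i=(m&(1-cv2.erode(m,K)))&keep;o=(cv2.dilate(m,K)&(1-m))&keep
        return -sign*(g[i>0].mean()-g[o>0].mean()) if i.any() and o.any() else 0
    yw=np.radians(SYM[s]/2)+1e-3 if yr is None else yr
    r=DE(cost,[(p0[0]-rng,p0[0]+rng),(p0[1]-rng,p0[1]+rng),(p0[2]-yw,p0[2]+yw)],popsize=12,maxiter=60,seed=0,tol=1e-4)
    return r.x,r.fun
def load(n): return pickle.load(open(f'pics/{n}.pkl','rb')),cv2.imread(f'pics/{n}.png')
def show(n,L,fn):
    c,im=load(n);k=1.25;im=cv2.resize(im,None,fx=k,fy=k)
    for s,p,z0,h in L:
        m=mask(c,s,p,z0,z0+h,im.shape[:2],k,np.zeros(2));cv2.drawContours(im,cv2.findContours(m,0,2)[0],-1,(0,0,255) if s[1]=='s' else (0,255,0),1)
    cv2.imwrite(fn,im)
E
cat > run1.py <<'E'
from fit import *
out={}
for n,L in {'wA':[('ss',(262,60),'rp',(271,71)),('rs',(398,256),'sp',(387,237))],'wB':[('cs',(348,41),'lp',(341,53)),('ls',(269,194),'cp',(278,182))]}.items():
    c,im=load(n)
    for s,a,p,b in L:
        d=toplane(c,[a],.061)[0];ps,fs=fit(c,im,s,[*d[:2],0],.01,-1)
        pb=toplane(c,[b],.01)[0];pp,fp=fit(c,im,p,[*pb[:2],0],0,1,[(s,ps,.01)])
        out[s]=ps;out[p]=pp;print(s,'dot',d[:2],'fit',ps,round(fs),'|',p,pp,round(fp))
c,im=load('wB');pb=toplane(c,[(449,196)],.01)[0];pp,f=fit(c,im,'ck',[*pb[:2],0],0,1);out['ck']=pp;print('ck',pp,f)
pickle.dump(out,open('poses.pkl','wb'))
show('wA',[(s,out[s],.01 if s[1]=='s' else 0,.05 if s[1]=='s' else .01) for s in('ss','rs','rp','sp')],'pics/fA.png')
show('wB',[(s,out[s],.01 if s[1]=='s' else 0,.05 if s[1]=='s' else .01) for s in('cs','ls','lp','cp','ck')],'pics/fB.png')
E
time python3 run1.py
```

```text
ss dot [ 0.6752 -0.1121] fit [ 0.6743 -0.1118 -0.3795] -44 | rp [ 0.6708 -0.1123 -0.    ] -84
rs dot [ 0.4643 -0.2597] fit [ 0.4636 -0.2607  0.    ] -46 | sp [ 0.4642 -0.2569  0.0648] -77
cs dot [0.6331 0.1435] fit [0.6325 0.1443 0.5396] -43 | lp [0.6314 0.1475 0.122 ] -80
ls dot [0.4816 0.2277] fit [ 0.4817  0.2274 -0.1154] -50 | cp [ 0.481   0.2245 -0.0011] -86
ck [ 0.4623  0.0079 -0.2186] -85.68282727213668
real	1m29.439s
user	1m27.552s
sys	0m2.346s
```

Run:
```python
import cv2,numpy as np
a=cv2.imread('pics/fA.png')[0:370,250:560];b=cv2.imread('pics/fB.png')[0:370,260:650]
cv2.imwrite('pics/fAB.png',np.hstack([a,b]))
```

```text
(no output)
```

View pics/fAB.png

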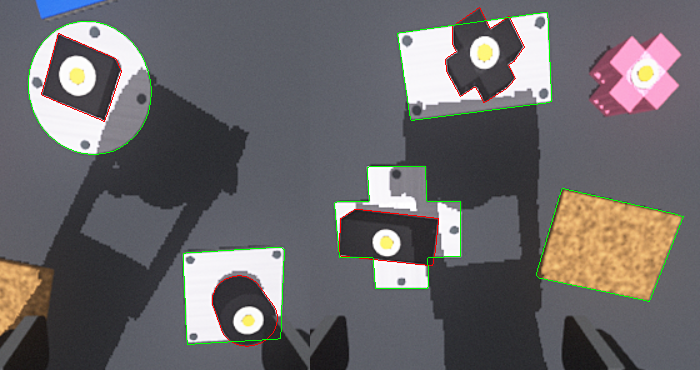

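The outlines fit tightly. In the close crop the black cross at (485,52) is clearly distinct from the pink one at (645,73). I'll start with the long/cross pair, parking the long sink on the cork.

```bash
cat > plan.py <<'E'
# usage: plan.py x y phi z1 z2 ... : tool-frame shifts from measured pose
import sys
from bench import ctrl
from h import *
def plan(x,y,phi,*zs):
    o=ctrl.get_obs();M=rot(o).as_matrix();p0=np.arctan2(M[1,0],M[0,0])
    print('t',round(o['time_s'],2),'pos',o['eef_pos'],'phi',round(p0,4),'q6',round(o['q'][5],2))
    G=np.array([[np.cos(phi),np.sin(phi),0],[np.sin(phi),-np.cos(phi),0],[0,0,-1]])
    w=R.from_matrix(M.T@G).as_rotvec()
    for z in zs: print('z',z,'->',np.round(M.T@(np.array([x,y,z])-o['eef_pos']),4),np.round(w,4))
plan(*map(float,sys.argv[1:]))
E
python3 plan.py .4817 .2274 1.455 .16 .094
```

```text
t 2.75 pos [0.4918 0.1679 0.3039] phi -0.0027 q6 1.67
z 0.16 -> [-0.0103 -0.0596  0.1439] [ 0.0004  0.0002 -1.4577]
z 0.094 -> [-0.0103 -0.0596  0.2099] [ 0.0004  0.0002 -1.4577]
```

Emit:
carry_out --steps '[-0.01, -0.06, 0.05, 0, 0, -1.458, 1, -0.01, -0.06, 0.144, 0, 0, -1.458, 1, -0.01, -0.06, 0.144, 0, 0, -1.458, 1, -0.01, -0.06, 0.144, 0, 0, -1.458, 1, -0.01, -0.06, 0.144, 0, 0, -1.458, 1, -0.01, -0.06, 0.144, 0, 0, -1.458, 1, -0.01, -0.06, 0.144, 0, 0, -1.458, 1, -0.01, -0.06, 0.144, 0, 0, -1.458, 1, -0.01, -0.06, 0.144, 0, 0, -1.458, 1, -0.01, -0.06, 0.144, 0, 0, -1.458, 1, -0.01, -0.06, 0.144, 0, 0, -1.458, 1, -0.01, -0.06, 0.144, 0, 0, -1.458, 1]'

```text
time_s: 3.95
eef_pos: [0.4819, 0.2284, 0.1599]
eef_rot: [0.0, 0.748, 0.664, -0.0]
wrist_force: [-0.2, -0.1, -0.7]
opening: 0.999
grasp_force: 0.0
```

```bash
python3 plan.py .4817 .2274 1.455 .16 .094
```

```text
t 3.95 pos [0.4819 0.2284 0.1599] phi 1.4527 q6 0.34
z 0.16 -> [-0.001  -0.0001 -0.0001] [ 0.      0.0001 -0.0023]
z 0.094 -> [-0.001  -0.0001  0.0659] [ 0.      0.0001 -0.0023]
```

Emit:
carry_out --steps '[-0.001, 0, 0.03, 0, 0, 0, 1, -0.001, 0, 0.055, 0, 0, 0, 1, -0.001, 0, 0.066, 0, 0, 0, 1, -0.001, 0, 0.066, 0, 0, 0, 1, -0.001, 0, 0.066, 0, 0, 0, 0, -0.001, 0, 0.066, 0, 0, 0, 0, -0.001, 0, 0.066, 0, 0, 0, 0, -0.001, 0, 0.066, 0, 0, 0, 0, -0.001, 0, 0.066, 0, 0, 0, 0, -0.001, 0, 0.066, 0, 0, 0, 0, -0.001, 0, 0.066, 0, 0, 0, 0, -0.001, 0, 0.066, 0, 0, 0, 0]'

```text
time_s: 5.15
eef_pos: [0.4821, 0.2289, 0.095]
eef_rot: [0.001, 0.746, 0.666, 0.001]
wrist_force: [-0.8, -0.3, 6.5]
opening: 0.388
grasp_force: 60.8
```

```bash
python3 plan.py .4623 .0079 1.352 .19 .12 .094 .096
```

```text
t 5.15 pos [0.4821 0.2289 0.095 ] phi 1.4578 q6 0.33
z 0.19 -> [-0.2217  0.0054 -0.0951] [ 0.002  -0.0008  0.1058]
z 0.12 -> [-0.2218  0.0053 -0.0251] [ 0.002  -0.0008  0.1058]
z 0.094 -> [-0.2218  0.0052  0.0009] [ 0.002  -0.0008  0.1058]
z 0.096 -> [-0.2218  0.0052 -0.0011] [ 0.002  -0.0008  0.1058]
```

Emit:
carry_out --steps '[0, 0, -0.03, 0, 0, 0, 0, 0, 0, -0.07, 0, 0, 0, 0, -0.05, 0.001, -0.07, 0, 0, 0.05, 0, -0.09, 0.002, -0.07, 0, 0, 0.106, 0, -0.13, 0.003, -0.07, 0, 0, 0.106, 0, -0.17, 0.004, -0.07, 0, 0, 0.106, 0, -0.2, 0.005, -0.07, 0, 0, 0.106, 0, -0.222, 0.005, -0.07, 0, 0, 0.106, 0, -0.222, 0.005, -0.07, 0, 0, 0.106, 0, -0.222, 0.005, -0.04, 0, 0, 0.106, 0, -0.222, 0.005, -0.015, 0, 0, 0.106, 0, -0.222, 0.005, -0.015, 0, 0, 0.106, 0]'

```text
time_s: 6.35
eef_pos: [0.4583, 0.0087, 0.1058]
eef_rot: [-0.003, 0.78, 0.626, -0.002]
wrist_force: [-0.7, 0.1, -2.7]
opening: 0.392
grasp_force: 60.4
```

```bash
python3 plan.py .4623 .0079 1.352 .12 .095
```

```text
t 6.35 pos [0.4583 0.0087 0.1058] phi 1.352 q6 -0.02
z 0.12 -> [ 0.0001  0.0039 -0.0142] [-0.0075 -0.0004 -0.    ]
z 0.095 -> [0.0001 0.0041 0.0108] [-0.0075 -0.0004 -0.    ]
```

Emit:
carry_out --steps '[0, 0, 0.004, 0, 0, 0, 0, 0, 0, 0.008, 0, 0, 0, 0, 0, 0, 0.01, 0, 0, 0, 0, 0, 0, 0.01, 0, 0, 0, 0]'

```text
time_s: 6.75
eef_pos: [0.4616, 0.0075, 0.0994]
eef_rot: [0.0, 0.78, 0.626, 0.0]
wrist_force: [-0.6, 1.0, -2.4]
opening: 0.392
grasp_force: 60.5
```

```bash
python3 plan.py .4623 .0079 1.352 .12 .095
```

```text
t 6.75 pos [0.4616 0.0075 0.0994] phi 1.352 q6 -0.02
z 0.12 -> [ 0.0005  0.0007 -0.0206] [ 0.0009 -0.      0.    ]
z 0.095 -> [0.0005 0.0006 0.0044] [ 0.0009 -0.      0.    ]
```

Emit:
carry_out --steps '[0, 0, 0.002, 0, 0, 0, 0, 0, 0, 0.004, 0, 0, 0, 0, 0, 0, 0.004, 0, 0, 0, 0, 0, 0, 0.004, 0, 0, 0, 0.45, 0, 0, 0.004, 0, 0, 0, 1, 0, 0, 0.004, 0, 0, 0, 1, 0, 0, 0.004, 0, 0, 0, 1, 0, 0, 0.004, 0, 0, 0, 1, 0, 0, -0.02, 0, 0, 0, 1, 0, 0, -0.05, 0, 0, 0, 1, 0, 0, -0.08, 0, 0, 0, 1, 0, 0, -0.08, 0, 0, 0, 1]'

```text
time_s: 7.95
eef_pos: [0.4637, 0.0069, 0.1829]
eef_rot: [0.003, 0.78, 0.626, 0.002]
wrist_force: [0.4, -0.5, -0.4]
opening: 0.997
grasp_force: 0.0
```

```bash
python3 plan.py .6325 .1443 .54 .18 .094
```

```text
t 7.95 pos [0.4637 0.0069 0.1829] phi 1.352 q6 -0.02
z 0.18 -> [0.1707 0.1349 0.0039] [ 0.0075 -0.003   0.812 ]
z 0.094 -> [0.1708 0.1342 0.0899] [ 0.0075 -0.003   0.812 ]
```

Emit:
carry_out --steps '[0.17, 0.136, 0, 0, 0, 0.812, 1, 0.17, 0.136, 0, 0, 0, 0.812, 1, 0.17, 0.136, 0, 0, 0, 0.812, 1, 0.17, 0.136, 0, 0, 0, 0.812, 1, 0.17, 0.136, 0, 0, 0, 0.812, 1, 0.17, 0.136, 0, 0, 0, 0.812, 1, 0.17, 0.136, 0.02, 0, 0, 0.812, 1, 0.17, 0.136, 0.02, 0, 0, 0.812, 1, 0.17, 0.136, 0.02, 0, 0, 0.812, 1]'

```text
time_s: 8.85
eef_pos: [0.63, 0.1438, 0.1577]
eef_rot: [-0.0, 0.964, 0.267, -0.001]
wrist_force: [-0.0, -0.8, 0.5]
opening: 1.001
grasp_force: 0.0
```

```bash
python3 plan.py .6325 .1443 .54 .16 .094
```

```text
t 8.85 pos [0.63   0.1438 0.1577] phi 0.5399 q6 1.07
z 0.16 -> [ 0.0024  0.0008 -0.0023] [-0.0013  0.0024 -0.0001]
z 0.094 -> [0.0025 0.0009 0.0637] [-0.0013  0.0024 -0.0001]
```

Emit:
carry_out --steps '[0.0015, 0.001, 0.03, 0, 0, 0, 1, 0.0015, 0.001, 0.055, 0, 0, 0, 1, 0.0015, 0.001, 0.064, 0, 0, 0, 1, 0.0015, 0.001, 0.064, 0, 0, 0, 1, 0.0015, 0.001, 0.064, 0, 0, 0, 1, 0.0015, 0.001, 0.064, 0, 0, 0, 0, 0.0015, 0.001, 0.064, 0, 0, 0, 0, 0.0015, 0.001, 0.064, 0, 0, 0, 0, 0.0015, 0.001, 0.064, 0, 0, 0, 0, 0.0015, 0.001, 0.064, 0, 0, 0, 0, 0.0015, 0.001, 0.064, 0, 0, 0, 0]'

```text
time_s: 9.95
eef_pos: [0.6338, 0.1439, 0.0966]
eef_rot: [0.0, 0.964, 0.267, 0.001]
wrist_force: [-0.9, -0.2, 6.9]
opening: 0.646
grasp_force: 64.8
```

```bash
python3 plan.py .481 .2245 0 .16 .12 .095
```

```text
t 9.95 pos [0.6338 0.1439 0.0966] phi 0.5399 q6 1.07
z 0.16 -> [-0.0894 -0.1476 -0.0638] [ 0.0005 -0.0027  0.5399]
z 0.12 -> [-0.0895 -0.1476 -0.0238] [ 0.0005 -0.0027  0.5399]
z 0.095 -> [-0.0896 -0.1477  0.0012] [ 0.0005 -0.0027  0.5399]
```

Emit:
carry_out --steps '[0, 0, -0.03, 0, 0, 0, 0, 0, 0, -0.065, 0, 0, 0, 0, -0.02, -0.035, -0.065, 0, 0, 0.14, 0, -0.04, -0.07, -0.065, 0, 0, 0.28, 0, -0.06, -0.105, -0.065, 0, 0, 0.42, 0, -0.075, -0.13, -0.065, 0, 0, 0.54, 0, -0.088, -0.147, -0.055, 0, 0, 0.54, 0, -0.088, -0.147, -0.035, 0, 0, 0.54, 0, -0.088, -0.147, -0.015, 0, 0, 0.54, 0, -0.088, -0.147, -0.01, 0, 0, 0.54, 0, -0.088, -0.147, -0.01, 0, 0, 0.54, 0, -0.088, -0.147, -0.01, 0, 0, 0.54, 0, -0.088, -0.147, -0.01, 0, 0, 0.54, 0]'

```text
time_s: 11.25
eef_pos: [0.4825, 0.2247, 0.1059]
eef_rot: [-0.0, 1.0, -0.0, 0.001]
wrist_force: [0.3, -0.0, -1.3]
opening: 0.65
grasp_force: 64.1
```

```bash
python3 plan.py .482 .2245 -.001 .12 .096
```

```text
t 11.25 pos [0.4825 0.2247 0.1059] phi -0.0004 q6 1.78
z 0.12 -> [-0.0005  0.0002 -0.0141] [-0.0004 -0.0017  0.0006]
z 0.096 -> [-0.0005  0.0002  0.0099] [-0.0004 -0.0017  0.0006]
```

Emit:
carry_out --steps '[0, 0, 0.004, 0, 0, 0, 0, 0, 0, 0.007, 0, 0, 0, 0, 0, 0, 0.0095, 0, 0, 0, 0, 0, 0, 0.0095, 0, 0, 0, 0, 0, 0, 0.0095, 0, 0, 0, 0.7, 0, 0, 0.0095, 0, 0, 0, 1, 0, 0, 0.0095, 0, 0, 0, 1, 0, 0, 0.0095, 0, 0, 0, 1, 0, 0, -0.02, 0, 0, 0, 1, 0, 0, -0.05, 0, 0, 0, 1, 0, 0, -0.1, 0, 0, 0, 1, 0, -0.02, -0.15, 0, 0, 0, 1, 0, -0.02, -0.15, 0, 0, 0, 1, 0, -0.02, -0.15, 0, 0, 0, 1, 0, -0.02, -0.15, 0, 0, 0, 1]'

```text
time_s: 12.75
eef_pos: [0.4808, 0.2443, 0.2534]
eef_rot: [0.0, 1.0, -0.0, -0.001]
wrist_force: [1.2, -0.1, -0.8]
opening: 0.999
grasp_force: 0.0
```

```bash
python3 snap.py wC
cat > run2.py <<'E'
from fit import *
import sys
n=sys.argv[1];c,im=load(n);out=pickle.load(open('poses.pkl','rb'));L=[]
for s,p,x,y,t in zip(*[iter(sys.argv[2:])]*5):
    ps,f=fit(c,im,s,[float(x),float(y),float(t)],.01,-1,yr=.25,rng=.01);L.append((s,ps,.01,.05));out[s]=ps;print(s,ps,round(f))
    if p!='-': q=out[p];pp,f=fit(c,im,p,q,0,1,[(s,ps,.01)],rng=.008,yr=.1);L.append((p,pp,0,.01));print(p,pp,round(f),'before',q,'sink off',(ps-pp))
pickle.dump(out,open('poses2.pkl','wb'));show(n,L,f'pics/f{n}.png')
E
python3 run2.py wC cs cp .481 .2245 0 ls - .4623 .007 -.2186
```

```text
12.75 [0.4808 0.2443 0.2534] [[ 1.     -0.0001 -0.0024]
 [-0.0001 -1.     -0.0007]
 [-0.0024  0.0007 -1.    ]] [ 0.25    0.1544  1.7445 -0.0001  1.2452  1.8209]
cs [ 0.4822  0.2239 -0.0007] -56
cp [ 0.4815  0.2244 -0.0005] -72 before [ 0.481   0.2245 -0.0011] sink off [ 0.0007 -0.0005 -0.0002]
ls [ 0.4617  0.0067 -0.2312] -57
```

View pics/fwC.png

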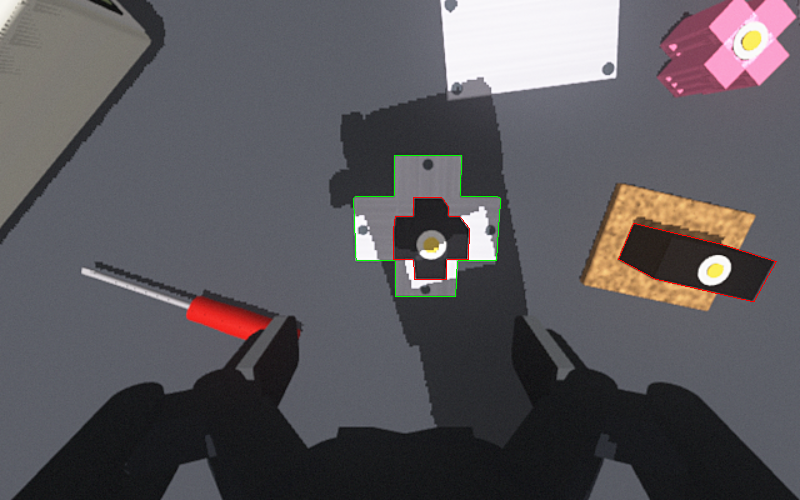

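wC shows the cross centred on its plate at about (430,243), off by less than 1 mm. The long sink is parked on the cork at (714,270). Next the long sink goes to the long plate.

```bash
python3 plan.py .4617 .0068 1.349 .16 .095
```

```text
t 12.8 pos [0.4806 0.2441 0.2528] phi -0.0004 q6 1.82
z 0.16 -> [-0.0185  0.2372  0.0931] [-0.0016  0.0037 -1.3494]
z 0.095 -> [-0.0182  0.2372  0.1581] [-0.0016  0.0037 -1.3494]
```

Emit:
carry_out --steps '[-0.019, 0.237, 0, 0, 0, -1.349, 1, -0.019, 0.237, 0, 0, 0, -1.349, 1, -0.019, 0.237, 0, 0, 0, -1.349, 1, -0.019, 0.237, 0.04, 0, 0, -1.349, 1, -0.019, 0.237, 0.08, 0, 0, -1.349, 1, -0.019, 0.237, 0.092, 0, 0, -1.349, 1, -0.019, 0.237, 0.092, 0, 0, -1.349, 1, -0.019, 0.237, 0.092, 0, 0, -1.349, 1, -0.019, 0.237, 0.092, 0, 0, -1.349, 1, -0.019, 0.237, 0.092, 0, 0, -1.349, 1, -0.019, 0.237, 0.092, 0, 0, -1.349, 1, -0.019, 0.237, 0.092, 0, 0, -1.349, 1, -0.019, 0.237, 0.092, 0, 0, -1.349, 1]'

```text
time_s: 14.1
eef_pos: [0.4621, 0.0077, 0.1622]
eef_rot: [-0.001, 0.782, 0.624, -0.0]
wrist_force: [1.2, 0.2, -0.7]
opening: 0.998
grasp_force: 0.0
```

```bash
python3 plan.py .4617 .0068 1.349 .16 .095
```

```text
t 14.1 pos [0.4621 0.0077 0.1622] phi 1.347 q6 -0.02
z 0.16 -> [-0.0009 -0.0002  0.0022] [-0.0014 -0.     -0.002 ]
z 0.095 -> [-0.0009 -0.0001  0.0672] [-0.0014 -0.     -0.002 ]
```

Emit:
carry_out --steps '[-0.001, 0, 0.03, 0, 0, 0, 1, -0.001, 0, 0.055, 0, 0, 0, 1, -0.001, 0, 0.066, 0, 0, 0, 1, -0.001, 0, 0.066, 0, 0, 0, 1, -0.001, 0, 0.066, 0, 0, 0, 1, -0.001, 0, 0.066, 0, 0, 0, 0, -0.001, 0, 0.066, 0, 0, 0, 0, -0.001, 0, 0.066, 0, 0, 0, 0, -0.001, 0, 0.066, 0, 0, 0, 0, -0.001, 0, 0.066, 0, 0, 0, 0, -0.001, 0, 0.066, 0, 0, 0, 0, -0.001, 0, 0.066, 0, 0, 0, 0, -0.001, 0, 0.066, 0, 0, 0, 0]'

```text
time_s: 15.4
eef_pos: [0.4628, 0.0066, 0.0976]
eef_rot: [0.0, 0.781, 0.624, 0.0]
wrist_force: [-1.6, -0.2, 5.2]
opening: 0.39
grasp_force: 60.7
```

```bash
python3 plan.py .6314 .1475 1.693 .16 .106 .096
```

```text
t 15.4 pos [0.4628 0.0066 0.0976] phi 1.3488 q6 -0.02
z 0.16 -> [ 0.1746  0.1335 -0.0623] [ 0.0009  0.0002 -0.3442]
z 0.106 -> [ 0.1746  0.1334 -0.0083] [ 0.0009  0.0002 -0.3442]
z 0.096 -> [0.1746 0.1334 0.0017] [ 0.0009  0.0002 -0.3442]
```

Emit:
carry_out --steps '[0, 0, -0.03, 0, 0, 0, 0, 0, 0, -0.075, 0, 0, 0, 0, 0.03, 0.022, -0.08, 0, 0, -0.06, 0, 0.06, 0.045, -0.08, 0, 0, -0.12, 0, 0.09, 0.068, -0.08, 0, 0, -0.2, 0, 0.12, 0.09, -0.08, 0, 0, -0.28, 0, 0.15, 0.115, -0.08, 0, 0, -0.344, 0, 0.17, 0.13, -0.08, 0, 0, -0.344, 0, 0.1745, 0.1335, -0.06, 0, 0, -0.344, 0, 0.1745, 0.1335, -0.03, 0, 0, -0.344, 0, 0.1745, 0.1335, -0.01, 0, 0, -0.344, 0, 0.1745, 0.1335, -0.01, 0, 0, -0.344, 0, 0.1745, 0.1335, -0.01, 0, 0, -0.344, 0, 0.1745, 0.1335, -0.01, 0, 0, -0.344, 0]'

```text
time_s: 16.8
eef_pos: [0.632, 0.1475, 0.1084]
eef_rot: [0.001, 0.663, 0.749, 0.001]
wrist_force: [0.2, -0.0, -1.8]
opening: 0.387
grasp_force: 60.7
```

```bash
python3 plan.py .6314 .1475 1.693 .106 .097
```

```text
t 16.8 pos [0.632  0.1475 0.1084] phi 1.6927 q6 -0.08
z 0.106 -> [ 0.0001 -0.0006  0.0024] [ 0.0023  0.0002 -0.0003]
z 0.097 -> [ 0.0001 -0.0006  0.0114] [ 0.0023  0.0002 -0.0003]
```

Emit:
carry_out --steps '[0, -0.0005, 0.004, 0, 0, 0, 0, 0, -0.0005, 0.007, 0, 0, 0, 0, 0, -0.0005, 0.0105, 0, 0, 0, 0, 0, -0.0005, 0.0105, 0, 0, 0, 0, 0, -0.0005, 0.0105, 0, 0, 0, 0.45, 0, -0.0005, 0.0105, 0, 0, 0, 1, 0, 0, 0.0105, 0, 0, 0, 1, 0, 0, 0.0105, 0, 0, 0, 1, 0, 0, 0.0105, 0, 0, 0, 1, 0, 0, -0.02, 0, 0, 0, 1, 0, 0, -0.05, 0, 0, 0, 1, 0, 0, -0.1, 0, 0, 0, 1, 0, 0, -0.15, 0, 0, 0, 1, 0, 0, -0.15, 0, 0, 0, 1, 0, 0, -0.15, 0, 0, 0, 1, 0, 0, -0.15, 0, 0, 0, 1]'

```text
time_s: 18.4
eef_pos: [0.6303, 0.1475, 0.2555]
eef_rot: [-0.001, 0.663, 0.749, -0.001]
wrist_force: [0.2, -0.2, -0.3]
opening: 0.999
grasp_force: 0.0
```

```bash
python3 snap.py wD; python3 run2.py wD ls lp .6314 .1475 .122; python3 plan.py .4636 -.2607 0 .18 .095
```

```text
18.4 [0.6303 0.1475 0.2555] [[-0.1217  0.9926 -0.0022]
 [ 0.9926  0.1217 -0.0001]
 [ 0.0002 -0.0022 -1.    ]] [ 0.0468  0.3819  1.4558 -0.      1.3061 -0.0752]
ls [0.6311 0.1477 0.1226] -58
lp [0.6314 0.1476 0.12  ] -78 before [0.6314 0.1475 0.122 ] sink off [-0.0003  0.0001  0.0027]
t 18.45 pos [0.6301 0.1474 0.2549] phi 1.6928 q6 -0.08
z 0.18 -> [-0.3849 -0.2146  0.0755] [-0.0027  0.0026  1.6928]
z 0.095 -> [-0.3849 -0.2143  0.1605] [-0.0027  0.0026  1.6928]
```

View pics/fwD.png

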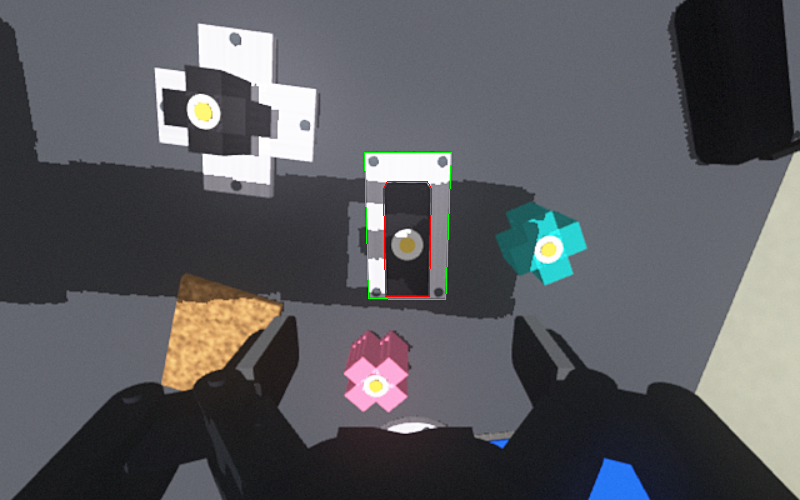

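wD shows the long sink at (407,245), centred and in line on its plate, with the cross upright at (203,112). Now I'll move the round sink to the cork.

Emit:
carry_out --steps '[-0.385, -0.215, 0, 0, 0, 1.693, 1, -0.385, -0.215, 0, 0, 0, 1.693, 1, -0.385, -0.215, 0, 0, 0, 1.693, 1, -0.385, -0.215, 0, 0, 0, 1.693, 1, -0.385, -0.215, 0, 0, 0, 1.693, 1, -0.385, -0.215, 0, 0, 0, 1.693, 1, -0.385, -0.215, 0.03, 0, 0, 1.693, 1, -0.385, -0.215, 0.06, 0, 0, 1.693, 1, -0.385, -0.215, 0.095, 0, 0, 1.693, 1, -0.385, -0.215, 0.095, 0, 0, 1.693, 1, -0.385, -0.215, 0.095, 0, 0, 1.693, 1, -0.385, -0.215, 0.095, 0, 0, 1.693, 1, -0.385, -0.215, 0.095, 0, 0, 1.693, 1, -0.385, -0.215, 0.095, 0, 0, 1.693, 1, -0.385, -0.215, 0.095, 0, 0, 1.693, 1]'

```text
time_s: 19.95
eef_pos: [0.4643, -0.2605, 0.1615]
eef_rot: [-0.0, 1.0, 0.001, -0.0]
wrist_force: [-0.6, -0.3, 0.5]
opening: 0.998
grasp_force: 0.0
```

```bash
python3 plan.py .4636 -.2607 0 .16 .095
```

```text
t 19.95 pos [ 0.4643 -0.2605  0.1615] phi 0.0012 q6 0.84
z 0.16 -> [-0.0007  0.0002  0.0015] [-0.0005  0.0007  0.0012]
z 0.095 -> [-0.0007  0.0003  0.0665] [-0.0005  0.0007  0.0012]
```

Emit:
carry_out --steps '[-0.0005, 0, 0.03, 0, 0, 0, 1, -0.0005, 0, 0.055, 0, 0, 0, 1, -0.0005, 0, 0.066, 0, 0, 0, 1, -0.0005, 0, 0.066, 0, 0, 0, 1, -0.0005, 0, 0.066, 0, 0, 0, 1, -0.0005, 0, 0.066, 0, 0, 0, 0, -0.0005, 0, 0.066, 0, 0, 0, 0, -0.0005, 0, 0.066, 0, 0, 0, 0, -0.0005, 0, 0.066, 0, 0, 0, 0, -0.0005, 0, 0.066, 0, 0, 0, 0, -0.0005, 0, 0.066, 0, 0, 0, 0]'

```text
time_s: 21.05
eef_pos: [0.4647, -0.2614, 0.0973]
eef_rot: [0.001, 1.0, -0.0, 0.001]
wrist_force: [-0.8, 0.9, 4.5]
opening: 0.616
grasp_force: 62.6
```

```bash
python3 plan.py .4623 .0079 -.22 .16 .108
```

```text
t 21.05 pos [ 0.4647 -0.2614  0.0973] phi -0.0002 q6 0.84
z 0.16 -> [-0.0024 -0.2692 -0.0631] [ 0.0013 -0.002   0.2198]
z 0.108 -> [-0.0025 -0.2693 -0.0111] [ 0.0013 -0.002   0.2198]
```

Emit:
carry_out --steps '[0, 0, -0.03, 0, 0, 0, 0, 0, 0, -0.07, 0, 0, 0, 0, 0, -0.04, -0.07, 0, 0, 0, 0, 0, -0.085, -0.07, 0, 0, 0, 0, 0, -0.13, -0.07, 0, 0, 0, 0, -0.001, -0.175, -0.07, 0, 0, 0, 0, -0.002, -0.215, -0.07, 0, 0, 0, 0, -0.002, -0.25, -0.07, 0, 0, 0, 0, -0.002, -0.269, -0.06, 0, 0, 0, 0, -0.002, -0.269, -0.03, 0, 0, 0, 0, -0.002, -0.269, -0.01, 0, 0, 0, 0, -0.002, -0.269, -0.01, 0, 0, 0, 0, -0.002, -0.269, -0.01, 0, 0, 0, 0, -0.002, -0.269, -0.01, 0, 0, 0, 0]'

```text
time_s: 22.45
eef_pos: [0.463, 0.0078, 0.1072]
eef_rot: [0.0, 1.0, -0.0, 0.001]
wrist_force: [1.2, 0.0, -1.1]
opening: 0.618
grasp_force: 63.8
```

```bash
python3 plan.py .4623 .0079 0 .108 .0965
```

```text
t 22.45 pos [0.463  0.0078 0.1072] phi -0.0006 q6 1.33
z 0.108 -> [-0.0007 -0.0001 -0.0008] [ 0.0005 -0.0022 -0.0006]
z 0.0965 -> [-0.0007 -0.0001  0.0107] [ 0.0005 -0.0022 -0.0006]
```

Emit:
carry_out --steps '[0, 0, 0.004, 0, 0, 0, 0, 0, 0, 0.007, 0, 0, 0, 0, 0, 0, 0.01, 0, 0, 0, 0, 0, 0, 0.01, 0, 0, 0, 0, 0, 0, 0.01, 0, 0, 0, 0.67, 0, 0, 0.01, 0, 0, 0, 1, 0, 0, 0.01, 0, 0, 0, 1, 0, 0, 0.01, 0, 0, 0, 1, 0, 0, -0.02, 0, 0, 0, 1, 0, 0, -0.05, 0, 0, 0, 1, 0, 0, -0.08, 0, 0, 0, 1, 0, 0, -0.08, 0, 0, 0, 1, 0, 0, -0.08, 0, 0, 0, 1]'

```text
time_s: 23.75
eef_pos: [0.4624, 0.0081, 0.1863]
eef_rot: [0.0, 1.0, -0.0, 0.001]
wrist_force: [0.8, 0.2, -1.0]
opening: 1.001
grasp_force: 0.0
```

```bash
python3 plan.py .6743 -.1118 -.3795 .17 .095
```

```text
t 23.75 pos [0.4624 0.0081 0.1863] phi -0.0002 q6 1.33
z 0.17 -> [0.2119 0.1199 0.0167] [ 0.0001 -0.0016  0.3793]
z 0.095 -> [0.2118 0.1198 0.0917] [ 0.0001 -0.0016  0.3793]
```

Emit:
carry_out --steps '[0.212, 0.12, 0, 0, 0, 0.379, 1, 0.212, 0.12, 0, 0, 0, 0.379, 1, 0.212, 0.12, 0, 0, 0, 0.379, 1, 0.212, 0.12, 0, 0, 0, 0.379, 1, 0.212, 0.12, 0.02, 0, 0, 0.379, 1, 0.212, 0.12, 0.025, 0, 0, 0.379, 1, 0.212, 0.12, 0.025, 0, 0, 0.379, 1, 0.212, 0.12, 0.025, 0, 0, 0.379, 1, 0.212, 0.12, 0.025, 0, 0, 0.379, 1, 0.212, 0.12, 0.025, 0, 0, 0.379, 1]'

```text
time_s: 24.75
eef_pos: [0.6739, -0.1113, 0.1625]
eef_rot: [0.0, 0.982, -0.188, 0.001]
wrist_force: [0.1, -0.6, -0.6]
opening: 1.002
grasp_force: 0.0
```

```bash
python3 plan.py .6743 -.1118 -.3795 .16 .095
```

```text
t 24.75 pos [ 0.6739 -0.1113  0.1625] phi -0.3785 q6 1.61
z 0.16 -> [0.0005 0.0003 0.0025] [-0.0001 -0.002   0.001 ]
z 0.095 -> [0.0004 0.0004 0.0675] [-0.0001 -0.002   0.001 ]
```

Emit:
carry_out --steps '[0, 0, 0.03, 0, 0, 0, 1, 0, 0, 0.055, 0, 0, 0, 1, 0, 0, 0.066, 0, 0, 0, 1, 0, 0, 0.066, 0, 0, 0, 1, 0, 0, 0.066, 0, 0, 0, 1, 0, 0, 0.066, 0, 0, 0, 0, 0, 0, 0.066, 0, 0, 0, 0, 0, 0, 0.066, 0, 0, 0, 0, 0, 0, 0.066, 0, 0, 0, 0, 0, 0, 0.066, 0, 0, 0, 0, 0, 0, 0.066, 0, 0, 0, 0]'

```text
time_s: 25.85
eef_pos: [0.6748, -0.1121, 0.0962]
eef_rot: [0.0, 0.982, -0.188, 0.001]
wrist_force: [-1.1, 1.3, 6.4]
opening: 0.528
grasp_force: 62.5
```

```bash
python3 plan.py .4642 -.2569 .0648 .17 .108
```

```text
t 25.85 pos [ 0.6748 -0.1121  0.0962] phi -0.3792 q6 1.61
z 0.17 -> [-0.1419  0.2125 -0.0741] [ 0.0003 -0.0021 -0.444 ]
z 0.108 -> [-0.142   0.2125 -0.0121] [ 0.0003 -0.0021 -0.444 ]
```

Emit:
carry_out --steps '[0, 0, -0.03, 0, 0, 0, 0, 0, 0, -0.07, 0, 0, 0, 0, -0.024, 0.036, -0.075, 0, 0, -0.1, 0, -0.048, 0.072, -0.075, 0, 0, -0.2, 0, -0.072, 0.108, -0.075, 0, 0, -0.3, 0, -0.096, 0.144, -0.075, 0, 0, -0.4, 0, -0.12, 0.18, -0.075, 0, 0, -0.444, 0, -0.138, 0.207, -0.075, 0, 0, -0.444, 0, -0.142, 0.2125, -0.06, 0, 0, -0.444, 0, -0.142, 0.2125, -0.03, 0, 0, -0.444, 0, -0.142, 0.2125, -0.011, 0, 0, -0.444, 0, -0.142, 0.2125, -0.011, 0, 0, -0.444, 0, -0.142, 0.2125, -0.011, 0, 0, -0.444, 0, -0.142, 0.2125, -0.011, 0, 0, -0.444, 0]'

```text
time_s: 27.25
eef_pos: [0.4641, -0.2571, 0.107]
eef_rot: [0.001, 0.999, 0.033, 0.001]
wrist_force: [-0.7, -0.1, -2.1]
opening: 0.53
grasp_force: 62.0
```

```bash
python3 plan.py .4646 -.2569 .0648 .108 .096
```

```text
t 27.25 pos [ 0.4641 -0.2571  0.107 ] phi 0.0651 q6 0.78
z 0.108 -> [ 0.0005 -0.0002 -0.001 ] [ 0.0013 -0.0013  0.0003]
z 0.096 -> [ 0.0005 -0.0002  0.011 ] [ 0.0013 -0.0013  0.0003]
```

Emit:
carry_out --steps '[0, 0, 0.004, 0, 0, 0, 0, 0, 0, 0.007, 0, 0, 0, 0, 0, 0, 0.0105, 0, 0, 0, 0, 0, 0, 0.0105, 0, 0, 0, 0, 0, 0, 0.0105, 0, 0, 0, 0.58, 0, 0, 0.0105, 0, 0, 0, 1, 0, 0, 0.0105, 0, 0, 0, 1, 0, 0, 0.0105, 0, 0, 0, 1, 0, 0, -0.02, 0, 0, 0, 1, 0, 0, -0.05, 0, 0, 0, 1, 0, 0, -0.1, 0, 0, 0, 1, 0, 0, -0.15, 0, 0, 0, 1, 0, 0, -0.15, 0, 0, 0, 1, 0, 0, -0.15, 0, 0, 0, 1, 0, 0, -0.15, 0, 0, 0, 1]'

```text
time_s: 28.75
eef_pos: [0.4628, -0.2562, 0.2545]
eef_rot: [-0.001, 0.999, 0.032, -0.001]
wrist_force: [0.1, 0.4, 0.0]
opening: 1.002
grasp_force: 0.0
```

```bash
python3 snap.py wE; python3 run2.py wE ss sp .4642 -.2569 .0648; python3 plan.py .4619 .0079 0 .17 .095
```

```text
28.75 [ 0.4628 -0.2562  0.2545] [[ 0.9979  0.0647 -0.0017]
 [ 0.0647 -0.9979  0.0015]
 [-0.0016 -0.0016 -1.    ]] [-0.7301  0.1303  1.7694  0.      1.2443  0.7759]
ss [ 0.4636 -0.2578  0.0634] -48
sp [ 0.4659 -0.2565  0.0652] -78 before [ 0.4642 -0.2569  0.0648] sink off [-0.0023 -0.0014 -0.0018]
t 28.8 pos [ 0.4627 -0.256   0.254 ] phi 0.0647 q6 0.78
z 0.17 -> [ 0.0165 -0.2632  0.0846] [-0.0023  0.0024  0.0647]
z 0.095 -> [ 0.0167 -0.263   0.1596] [-0.0023  0.0024  0.0647]
```

View pics/fwE.png

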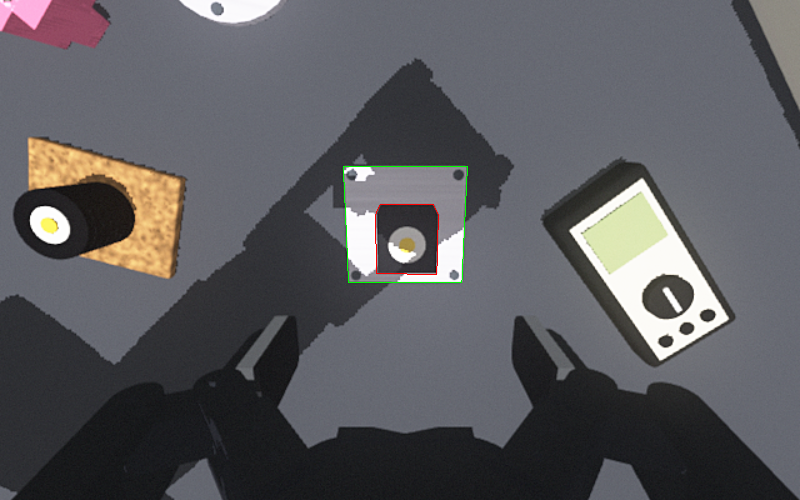

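wE shows the square sink at (407,245) on the square plate, with the round sink on the cork at (50,225). The square looks about 2 mm off, so I'll re-measure with the arm settled.

```bash
python3 snap.py wF; python3 run2.py wF ss sp .4642 -.2569 .0648
python3 - <<'E'
from fit import *
c,im=load('wF')
print(toplane(c,[(407/1.25,245/1.25)],.061))
E
python3 plan.py .4638 -.2577 .0648 .16 .095
```

```text
28.8 [ 0.4627 -0.256   0.254 ] [[ 0.9979  0.0647 -0.0025]
 [ 0.0647 -0.9979  0.0022]
 [-0.0023 -0.0024 -1.    ]] [-0.7301  0.131   1.7696  0.      1.2443  0.7759]
ss [ 0.4639 -0.2579  0.0421] -49
sp [ 0.4662 -0.2565  0.0665] -80 before [ 0.4642 -0.2569  0.0648] sink off [-0.0023 -0.0014 -0.0244]
[[ 0.4634 -0.2581  0.061 ]]
t 28.85 pos [ 0.4627 -0.256   0.2539] phi 0.0647 q6 0.78
z 0.16 -> [0.0013 0.002  0.0939] [-0.0026  0.0025 -0.0001]
z 0.095 -> [0.0014 0.0021 0.1589] [-0.0026  0.0025 -0.0001]
```

Emit:
carry_out --steps '[0, 0, 0.05, 0, 0, 0, 1, 0, 0, 0.1, 0, 0, 0, 1, 0, 0, 0.14, 0, 0, 0, 1, 0, 0, 0.16, 0, 0, 0, 1, 0, 0, 0.16, 0, 0, 0, 1, 0, 0, 0.16, 0, 0, 0, 1, 0, 0, 0.16, 0, 0, 0, 0, 0, 0, 0.16, 0, 0, 0, 0, 0, 0, 0.16, 0, 0, 0, 0, 0, 0, 0.16, 0, 0, 0, 0, 0, 0, 0.16, 0, 0, 0, 0, 0, 0, 0.155, 0, 0, 0, 0, 0, 0, 0.15, 0, 0, 0, 0, 0.0023, -0.0011, 0.15, 0, 0, 0, 0, 0.0023, -0.0011, 0.15, 0, 0, 0, 0, 0.0023, -0.0011, 0.15, 0, 0, 0, 0]'

```text
time_s: 30.45
eef_pos: [0.4656, -0.2552, 0.1057]
eef_rot: [-0.0, 0.999, 0.032, -0.0]
wrist_force: [0.0, -0.1, -2.2]
opening: 0.532
grasp_force: 61.6
```

```bash
python3 plan.py .4665 -.2560 .0648 .108 .0965
```

```text
t 30.45 pos [ 0.4656 -0.2552  0.1057] phi 0.065 q6 0.78
z 0.108 -> [ 0.0009  0.0008 -0.0023] [-0.0004  0.0003  0.0002]
z 0.0965 -> [0.0009 0.0008 0.0092] [-0.0004  0.0003  0.0002]
```

Emit:
carry_out --steps '[0.0005, 0.0004, 0.004, 0, 0, 0, 0, 0.0005, 0.0004, 0.007, 0, 0, 0, 0, 0.0005, 0.0004, 0.0095, 0, 0, 0, 0, 0.0005, 0.0004, 0.0095, 0, 0, 0, 0, 0.0005, 0.0004, 0.0095, 0, 0, 0, 0.58, 0.0005, 0.0004, 0.0095, 0, 0, 0, 1, 0.0005, 0.0004, 0.0095, 0, 0, 0, 1, 0.0005, 0.0004, 0.0095, 0, 0, 0, 1, 0, 0, -0.02, 0, 0, 0, 1, 0, 0, -0.05, 0, 0, 0, 1, 0, 0, -0.1, 0, 0, 0, 1, 0, 0, -0.15, 0, 0, 0, 1, 0, 0, -0.15, 0, 0, 0, 1, 0, 0, -0.15, 0, 0, 0, 1, 0, 0, -0.15, 0, 0, 0, 1, 0, 0, -0.15, 0, 0, 0, 1]'

```text
time_s: 32.05
eef_pos: [0.4649, -0.2548, 0.2539]
eef_rot: [-0.001, 0.999, 0.032, -0.001]
wrist_force: [-0.9, -0.3, -0.1]
opening: 1.002
grasp_force: 0.0
```

```bash
python3 snap.py wG; python3 run2.py wG ss sp .4662 -.2565 .0648;python3 plan.py .4619 .0079 0 .17 .095
```

```text
32.05 [ 0.4649 -0.2548  0.2539] [[ 0.9979  0.0647 -0.0027]
 [ 0.0647 -0.9979  0.0024]
 [-0.0025 -0.0026 -1.    ]] [-0.7255  0.1343  1.7662  0.      1.2447  0.7806]
ss [ 0.4653 -0.2568  0.063 ] -51
sp [ 0.466  -0.2564  0.0664] -78 before [ 0.4642 -0.2569  0.0648] sink off [-0.0007 -0.0003 -0.0035]
t 32.1 pos [ 0.465  -0.2549  0.254 ] phi 0.0647 q6 0.78
z 0.17 -> [ 0.0141 -0.2622  0.0846] [-0.0024  0.0025  0.0647]
z 0.095 -> [ 0.0143 -0.262   0.1596] [-0.0024  0.0025  0.0647]
```

Emit:
carry_out --steps '[0.014, -0.262, 0, 0, 0, 0.065, 1, 0.014, -0.262, 0, 0, 0, 0.065, 1, 0.014, -0.262, 0, 0, 0, 0.065, 1, 0.014, -0.262, 0, 0, 0, 0.065, 1, 0.014, -0.262, 0.03, 0, 0, 0.065, 1, 0.014, -0.262, 0.07, 0, 0, 0.065, 1, 0.014, -0.262, 0.093, 0, 0, 0.065, 1, 0.014, -0.262, 0.093, 0, 0, 0.065, 1, 0.014, -0.262, 0.093, 0, 0, 0.065, 1, 0.014, -0.262, 0.093, 0, 0, 0.065, 1]'

```text
time_s: 33.1
eef_pos: [0.4637, 0.0062, 0.1642]
eef_rot: [0.0, 1.0, -0.001, 0.001]
wrist_force: [0.6, -0.3, 0.6]
opening: 0.998
grasp_force: 0.0
```

```bash
python3 plan.py .4619 .0079 0 .16 .0955
```

```text
t 33.1 pos [0.4637 0.0062 0.1642] phi -0.0011 q6 1.33
z 0.16 -> [-0.0019 -0.0017  0.0042] [ 0.0006 -0.0021 -0.0011]
z 0.0955 -> [-0.002  -0.0018  0.0687] [ 0.0006 -0.0021 -0.0011]
```

Emit:
carry_out --steps '[-0.0015, -0.0018, 0.03, 0, 0, 0, 1, -0.0015, -0.0018, 0.055, 0, 0, 0, 1, -0.0015, -0.0018, 0.067, 0, 0, 0, 1, -0.0015, -0.0018, 0.067, 0, 0, 0, 1, -0.0015, -0.0018, 0.067, 0, 0, 0, 1, -0.0015, -0.0018, 0.067, 0, 0, 0, 0, -0.0015, -0.0018, 0.067, 0, 0, 0, 0, -0.0015, -0.0018, 0.067, 0, 0, 0, 0, -0.0015, -0.0018, 0.067, 0, 0, 0, 0, -0.0015, -0.0018, 0.067, 0, 0, 0, 0, -0.0015, -0.0018, 0.067, 0, 0, 0, 0]'

```text
time_s: 34.2
eef_pos: [0.4621, 0.0085, 0.0972]
eef_rot: [0.0, 1.0, 0.0, 0.001]
wrist_force: [-2.0, 0.4, 6.3]
opening: 0.617
grasp_force: 62.0
```

```bash
python3 plan.py .6708 -.1123 0 .17 .108
```

```text
t 34.2 pos [0.4621 0.0085 0.0972] phi 0.0 q6 1.33
z 0.17 -> [ 0.2089  0.1208 -0.0722] [ 0.0007 -0.0021  0.    ]
z 0.108 -> [ 0.2087  0.1208 -0.0102] [ 0.0007 -0.0021  0.    ]
```

Emit:
carry_out --steps '[0, 0, -0.03, 0, 0, 0, 0, 0, 0, -0.07, 0, 0, 0, 0, 0.034, 0.02, -0.075, 0, 0, 0, 0, 0.068, 0.04, -0.075, 0, 0, 0, 0, 0.104, 0.06, -0.075, 0, 0, 0, 0, 0.14, 0.08, -0.075, 0, 0, 0, 0, 0.174, 0.1, -0.075, 0, 0, 0, 0, 0.2, 0.115, -0.075, 0, 0, 0, 0, 0.209, 0.121, -0.06, 0, 0, 0, 0, 0.209, 0.121, -0.03, 0, 0, 0, 0, 0.209, 0.121, -0.011, 0, 0, 0, 0, 0.209, 0.121, -0.011, 0, 0, 0, 0, 0.209, 0.121, -0.011, 0, 0, 0, 0, 0.209, 0.121, -0.011, 0, 0, 0, 0]'

```text
time_s: 35.6
eef_pos: [0.671, -0.1124, 0.1086]
eef_rot: [0.0, 1.0, 0.0, 0.001]
wrist_force: [0.9, 0.6, -1.8]
opening: 0.619
grasp_force: 63.9
```

```bash
python3 plan.py .6708 -.1123 0 .108 .0972
```

```text
t 35.6 pos [ 0.671  -0.1124  0.1086] phi 0.0001 q6 1.23
z 0.108 -> [-0.0002 -0.0001  0.0006] [ 0.0008 -0.0023  0.0001]
z 0.0972 -> [-0.0002 -0.0001  0.0114] [ 0.0008 -0.0023  0.0001]
```

Emit:
carry_out --steps '[0, 0, 0.004, 0, 0, 0, 0, 0, 0, 0.007, 0, 0, 0, 0, 0, 0, 0.011, 0, 0, 0, 0, 0, 0, 0.011, 0, 0, 0, 0, 0, 0, 0.011, 0, 0, 0, 0.67, 0, 0, 0.011, 0, 0, 0, 1, 0, 0, 0.011, 0, 0, 0, 1, 0, 0, 0.011, 0, 0, 0, 1, 0, 0, -0.02, 0, 0, 0, 1, 0, 0, -0.05, 0, 0, 0, 1, 0, 0, -0.1, 0, 0, 0, 1, 0, 0, -0.15, 0, 0, 0, 1, 0, 0, -0.15, 0, 0, 0, 1, 0, 0, -0.15, 0, 0, 0, 1, 0, 0, -0.15, 0, 0, 0, 1]'

```text
time_s: 37.1
eef_pos: [0.6694, -0.1121, 0.2554]
eef_rot: [-0.0, 1.0, -0.0, -0.001]
wrist_force: [-0.1, -0.2, -0.6]
opening: 1.0
grasp_force: 0.0
```

```bash
python3 snap.py wH; python3 run2.py wH rs rp .6708 -.1123 0
python3 - <<'E'
from bench import ctrl
import cv2
cv2.imwrite('pics/scene9.png',ctrl.camera('scene')[:,:,::-1])
E
```

```text
37.1 [ 0.6694 -0.1121  0.2554] [[ 1.     -0.0002 -0.0022]
 [-0.0002 -1.      0.0008]
 [-0.0022 -0.0008 -1.    ]] [-0.3403  0.4487  1.3645 -0.      1.3307  1.2307]
rs [ 0.6702 -0.1135  0.1701] -49
rp [ 0.671  -0.1121  0.0003] -78 before [ 0.6708 -0.1123 -0.    ] sink off [-0.0007 -0.0013  0.1698]
```

View pics/fwH.png

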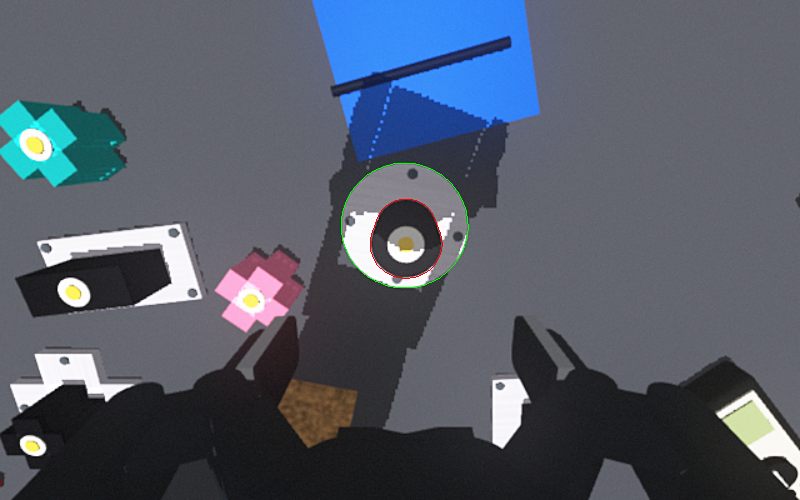

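View pics/scene9.png

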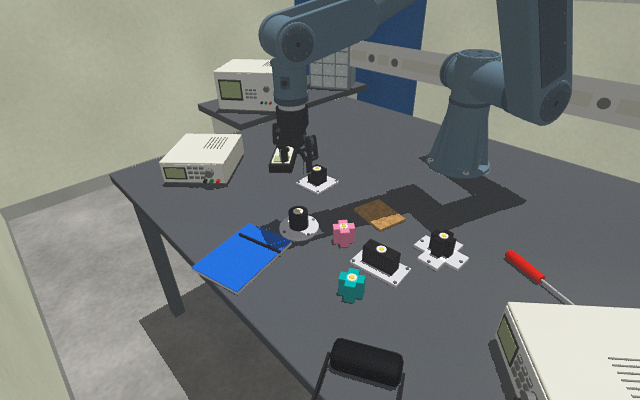

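The round sink at (405,244) in wH is centred to about 1.5 mm. The scene view shows all four sinks upright on their own plates, the cork empty at (380,213) and the gripper clear. I'm handing in.

```bash
python3 -c "
from bench import ctrl
print(ctrl.hand_in())"
```

```text
the job is handed in; nothing more can be done
None
```

I handed the job in at about 37 s of the 128 s allowed: all four heat sinks stand upright and in line on their own plates, centred to about 1.5 mm by my camera fits, the cork is empty, and I moved neither the multimeter nor the look-alikes.

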